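Change over the topping warmer

ROBOT

A 6-joint arm with a two-finger parallel gripper is mounted at the origin on the work surface. World frame = base frame: x ahead of the robot, y to its left, z up, the work surface at z = 0. Lengths are in mm, angles in degrees, forces in N, time in s.
With the tool pointing down it reaches from about 300 to 850 mm from the base axis. Payload 4.2 kg.
Tool frame: the origin (TCP) lies at the very end of the fingers, on their centre line; the grasp point (between the pads) lies 19 mm behind it; z points along the fingers, y is the line along which they close (so a half turn about z gives the same grasp; the last joint's range is limited). The gripper opens to 91 mm and grips with 3 to 60 N. Pads are 32 mm wide; open, the fingers measure 118 mm over their backs; the gripper's body (76 mm by 178 mm) begins 60 mm behind the grasp point.
Start: joints at [72.422, 18.312, 89.639, -0, 72.044, -1.146], TCP at [162.661, 551.529, 213.976] pointing down, gripper open.
Joint ranges: [-177.97, 177.97], [-48.28, 115.42], [12.27, 149.76], [-77.06, 257.06], [2.81, 150.46], [-146.56, 146.56]. Speed limits (degrees/s): [147.25, 147.25, 180, 180, 180, 180].

INTERFACE

Orientations are given as [roll, pitch, yaw] about the fixed x, y, z axes, in that order (R = Rz(yaw) Ry(pitch) Rx(roll)).
In Python, from workcell import env, eyes gives the robot as it stands.
- The arm moves only by the tool send_rows, never from a script. Its argument "targets" is text: rows parted by semicolons, each of 7 numbers parted by spaces: the shift along the tool's x, y, z in m, then the turn, a rotation vector about the tool's x, y, z in degrees, then the opening in per cent of the stroke, from 0 (shut) to 100 (fully open). A call has 1 to 12 rows; each row is the pose to reach, as a shift and turn from the pose commanded when the call began, along the tool's axes at that moment; what a row does not reach only later rows make up. A row lasts 1/12 s, in which the tool goes at most 41.7 mm and 7.16 degrees, less where a joint would pass 70% of its speed; a pose out of reach is approached as far as the arm can. A call with a gripper value outside its range is refused whole. The fingers move at their own pace and stop on an object; "grip_force" is the grip in N (left out, the last holds). Time passes only in rows, so rows that repeat a pose let the fingers close. It gives the time, the measured TCP pose, the force, the opening and the grip force at its end, in the units of the state.
- env.state(): the state, without advancing time (a new reading comes with each control period).
- eyes.grab_frame(name): name is "side" or "top"; returns a dict with "image" (400x640x3 uint8, blue, green, red), "fovy" (degrees; the focal length in pixels is half the picture's height over the tangent of half this angle, whatever the lens; pixels are square), "cx", "cy" (the principal point, pixels), "D" ([k1, k2, p1, p2, k3] as OpenCV has them; the pictures are not rectified), "eye" and "attitude" of the camera in the world. Camera axes: x right, y up, looking along -z (the intrinsics and any distortion apply to the point x, -y, -z); pixel columns grow to the right and rows downward; lengths in mm; the calibration is good to about 2 mm. A picture is of the moment at which its call begins. There is no depth.
- env.job_done(): hands the job in; it is judged then, once.
The state is a dict: "time_s": time; "qpos": joint angles; "qvel": joint speeds; "effort": joint torques, N m; "ee_pos": TCP position; "ee_rot": TCP orientation; "force": force on the tool from outside, world axes, zero at the start; "torque": the same for the moment, N m; "gripper_width": finger opening in mm; "gripper_force": force on a finger pad.
Only numpy, scipy, OpenCV 4.12 (cv2) and the standard library are available. Lean on these libraries where they do the work, as an engineer would, in place of code of your own. Each camera call takes 0.05 s, during which the arm holds its last target. There are 200 camera calls.

TASK

Restock the topping warmer on the stall: take out every empty jar (clear, white lid) and stand it upright in the grey tub, and bring every full jar from the red mat into the row on the warm plate, easing the jars there apart to make room, until all the full jars stand upright in one line close against the back rail. Then, once it is loaded, turn the red knob clockwise to its orange medium mark, without touching the black knobs beside it, tipping over the jars already there or shifting the other things on the counter.

Things in the scene. Friction and masses are not known exactly. Their poses are not given: they have to be found in the camera images.
- warmer: Fixed steel counter-top warmer, 220 deep (x) by 426 wide (y). Origin: centre of its underside, on the table; x points away from the robot, z up. Local x -105 to -15: control strip with four knobs, top 58 up. x -15 to 115: flat warm plate, top 50 up, for one row of jars along y. On it a rail 24 high: inner faces at x = 102 (back), y = -201 and 201 (sides, from x = 10); front open. All mm.
- row_mid (a point): Fixed point in the middle of the row, on the plate's surface: local (75, 0, 50) mm of the warmer, same axes. A jar touching the back rail has its centre at x = 0 here. The jars stand loose, with gaps narrower than a jar, and slide along when pushed. Seven jars just fit, with 24 mm to spare in all.
- kept1: Full jar already standing in the row on the warmer: brown, paper label, brass-yellow lid; 54 mm diameter, 62 mm tall, 0.19 to 0.30 kg. Origin: centre of its underside; z up. A plain straight cylinder to grip or push.
- kept2: Full jar already standing in the row on the warmer: brown, paper label, brass-yellow lid; 54 mm diameter, 62 mm tall, 0.19 to 0.30 kg. Origin: centre of its underside; z up. A plain straight cylinder to grip or push.
- kept3: Full jar already standing in the row on the warmer: brown, paper label, brass-yellow lid; 54 mm diameter, 62 mm tall, 0.19 to 0.30 kg. Origin: centre of its underside; z up. A plain straight cylinder to grip or push.
- empty1: An empty jar standing among the full ones in the row (one or two are present): clear glass, white lid; 54 mm diameter, 62 mm tall, 0.14 kg. Origin: centre of its underside; z up.
- empty2: An empty jar standing among the full ones in the row (one or two are present): clear glass, white lid; 54 mm diameter, 62 mm tall, 0.14 kg. Origin: centre of its underside; z up.
- new1: Full jar waiting on the red mat (three or four of these are present, the rest absent): brown, paper label, brass-yellow lid, like the kept ones; 54 mm diameter, 62 mm tall, 0.19 to 0.30 kg. Origin: centre of its underside; z up. A plain straight cylinder to grip or push.
- new2: Full jar waiting on the red mat (three or four of these are present, the rest absent): brown, paper label, brass-yellow lid, like the kept ones; 54 mm diameter, 62 mm tall, 0.19 to 0.30 kg. Origin: centre of its underside; z up. A plain straight cylinder to grip or push.
- new3: Full jar waiting on the red mat (three or four of these are present, the rest absent): brown, paper label, brass-yellow lid, like the kept ones; 54 mm diameter, 62 mm tall, 0.19 to 0.30 kg. Origin: centre of its underside; z up. A plain straight cylinder to grip or push.
- new4: Full jar waiting on the red mat (three or four of these are present, the rest absent): brown, paper label, brass-yellow lid, like the kept ones; 54 mm diameter, 62 mm tall, 0.19 to 0.30 kg. Origin: centre of its underside; z up. A plain straight cylinder to grip or push.
- mat: Fixed flat red baking mat beside the warmer, left or right, 230 (x) by 150 mm (y), 2 mm thick. Origin: centre of its underside.
- tub: Fixed grey open tub for empties, on the other side of the warmer, 220 (x) by 140 mm (y), walls 45 mm high and 5 mm thick, floor 5 mm above the table. Origin: centre of its underside.
- knob_red (a joint): Angle of the red knob, rad: 0 = off, pointer along the warmer's +x, away from the robot; grows clockwise seen from above, to 3.4. Marks around it: white (off) at 0, yellow (low) at 60, orange (medium) at 120 degrees = 2.094 rad, red (high) at 180. A friction of about 0.06 N m holds it where it is left.
- red_grip (a point): On the red knob's axis, halfway up its bar; turns with it, x along the bar to the white pointer. Knob: skirt 40 mm diameter, 6 thick; on it a bar 40 long, 12 thick, 28 tall. This point is 14 mm above the skirt, 14 below the bar's top, 22 above the strip. Four knobs in line along the warmer's y, 66 mm apart, at local x = -60; the red one is in any of the four places.
- knob_b1: A black knob of the same shape (for another heater), already set, to be left alone. Origin: on its axis at the underside of its skirt, 2 mm above the strip; x axis along the bar to its pointer, z up.
- knob_b2: A black knob of the same shape (for another heater), already set, to be left alone. Origin: on its axis at the underside of its skirt, 2 mm above the strip; x axis along the bar to its pointer, z up.
- knob_b3: A black knob of the same shape (for another heater), already set, to be left alone. Origin: on its axis at the underside of its skirt, 2 mm above the strip; x axis along the bar to its pointer, z up.
- b1_pointer (a point): Pointer end of that black knob's bar (20 mm from its axis, on top).
- b2_pointer (a point): Pointer end of that black knob's bar (20 mm from its axis, on top).
- b3_pointer (a point): Pointer end of that black knob's bar (20 mm from its axis, on top).
- cake_cases: Stack of red and white paper cake cases, 80 mm wide, 64 mm tall, behind the warmer; not part of the job. Origin: centre of its underside.
- film_box: Green and yellow carton 50 by 310 by 50 mm lying along y behind the warmer; not part of the job. Origin: centre of its underside.
- sugar_pot: Blue sugar pot with a steel cap, 64 mm wide, 70 mm tall, on the far left; not part of the job. Origin: centre of its underside.

How it is judged:
By the outcome, as a careful person would: the job done as asked, in the order asked, and still so for the second after the job is handed in, with the robot touching nothing.
Of new1, new2, new3, new4 only 3 to 4 are there at a start; the rules pass over those that are not, and their reading is None.
Of empty1, empty2 only 1 to 2 are there at a start; the rules pass over those that are not, and their reading is None.
At some moment in a run one of new1, new2, new3, new4 may be knocked a few centimetres aside while the robot is not near it.
It also fails if it takes over 210 s, if anything falls off the work surface, if the arm or the gripper's body presses on something with over 40 N, if the wrist force passes 120 N, or if a joint passes its speed limit or range.

## Working session

There is one attempt and no reset: what is moved stays moved. The work goes in short steps, Python scripts to look and compute and a tool call to move; the robot and the scene stay as the last step left them, time stands still between calls to the robot, and variables do not carry over. Pictures are saved under pics/ and viewed, at most 14 in all, crops included, and the job is handed in when it is done.

Besides the shell and the picture viewer there is one more tool, called after ">>>" as a command line: name --argument value ..., lists and objects as JSON in quotes. send_rows: Moves the arm, as the interface text tells. Its arguments: {"type":"object","properties":{"targets":{"type":"string"},"grip_force":{"type":"number"}},"required":["targets"]}

```bash
ls; mkdir -p pics
cat > h.py <<'E'
import numpy as np, cv2
from scipy.spatial.transform import Rotation as R
from workcell import env, eyes
def K(f):
    F=200/np.tan(np.radians(f["fovy"]/2)); return np.array([[F,0,f["cx"]],[0,F,f["cy"]],[0,0,1.]])
def rot(f):
    a=np.array(f["attitude"],float)
    return a if a.shape==(3,3) else R.from_euler('xyz',a,degrees=True).as_matrix()
def cast(f,px,z):
    p=cv2.undistortPoints(np.array(px,float).reshape(-1,1,2),K(f),np.array(f["D"],float))[:,0]
    d=np.c_[p[:,0],-p[:,1],-np.ones(len(p))]@rot(f).T
    e=np.array(f["eye"],float); return e+d*((z-e[2])/d[:,2])[:,None]
def proj(f,P):
    c=(np.array(P,float)-np.array(f["eye"]))@rot(f); c=c*[1,-1,-1]
    return cv2.projectPoints(c.reshape(-1,1,3),np.zeros(3),np.zeros(3),K(f),np.array(f["D"],float))[0][:,0]
E
python3 - <<'E'
from h import *
s=env.state();print(s)
for n in("top","side"):
    f=eyes.grab_frame(n);cv2.imwrite(f"pics/{n}0.png",f["image"]);print({k:v for k,v in f.items() if k!="image"})
E
```

```text
pics
{'time_s': 0.0, 'qpos': array([ 7.24223258e+01,  1.83495871e+01,  8.97074216e+01, -2.86374537e-03,
        7.20441195e+01, -1.14449350e+00]), 'qvel': array([-0.07405953,  0.10866656, -0.03946588,  0.0067006 ,  0.04987472,
       -0.00463786]), 'effort': array([-5.27826614e-04, -4.12468350e+01, -2.31968290e+01,  7.26736570e-02,
        4.59161145e-02, -1.42457034e-04]), 'ee_pos': array([162.50968058, 551.01570037, 213.13400018]), 'ee_rot': array([-1.79898838e+02,  7.02239812e-04,  1.63567705e+02]), 'force': array([ 0.08614485, -0.48177383,  0.04332287]), 'torque': array([ 0.03354973,  0.02427227, -0.01372807]), 'gripper_force': 0.0, 'gripper_width': 91.0522315753989}
{'fovy': 45.5497431799866, 'cx': 317.3096532673415, 'cy': 202.67116479266366, 'D': array([-0.08252511,  0.        ,  0.        ,  0.        ,  0.        ]), 'eye': array([ 432.04810979,   14.50971264, 1167.27467718]), 'attitude': array([  8.89956497,  -1.09795014, -88.92197041])}
{'fovy': 57.78784519324621, 'cx': 319.0911200781301, 'cy': 198.33030086869266, 'D': array([-0.07718295,  0.        ,  0.        ,  0.        ,  0.        ]), 'eye': array([ 166.07485631, -496.74756745,  895.93927759]), 'attitude': array([ 38.22217066,  -1.08312269, -40.87631454])}
```

View pics/top0.png

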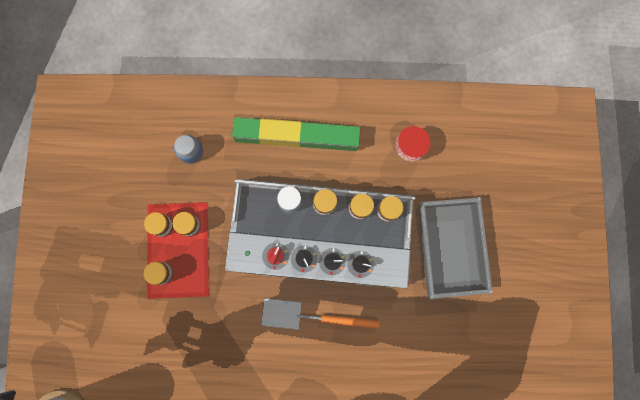

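View pics/side0.png

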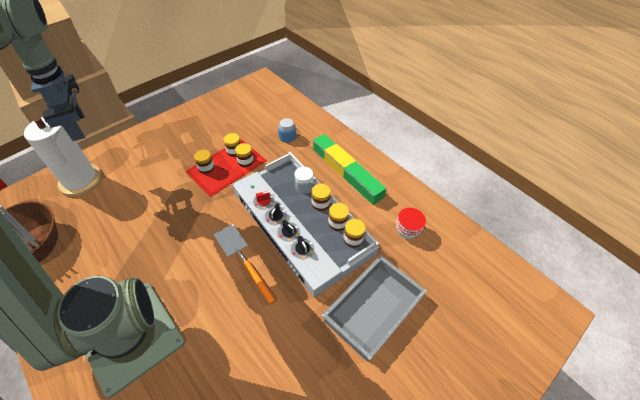

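Top view: empty jar (289,198), kept jars (325,202), (362,206), (391,208), new jars (157,224), (185,223), (157,272), red knob (277,255), tub (456,247). The side view shows the same: one empty jar and three new ones.

```bash
cat >> h.py <<'E'
def lids(f,white=False,topcam=True):
    h=cv2.cvtColor(f["image"],cv2.COLOR_BGR2HSV)
    m=cv2.inRange(h,(0,0,190),(180,40,255)) if white else cv2.inRange(h,(15,130,120),(32,255,255))
    m=cv2.morphologyEx(m,cv2.MORPH_OPEN,np.ones((3,3)))
    out=[]
    for c in cv2.findContours(m,cv2.RETR_EXTERNAL,cv2.CHAIN_APPROX_NONE)[0]:
        if 150<cv2.contourArea(c)<1500:
            (x,y),r=cv2.minEnclosingCircle(c); out.append((round(x,1),round(y,1),round(r,1)))
    return out
def mask_red(f):
    h=cv2.cvtColor(f["image"],cv2.COLOR_BGR2HSV)
    return cv2.inRange(h,(0,150,90),(8,255,255))|cv2.inRange(h,(172,150,90),(180,255,255))
E
python3 - <<'E'
from h import *
np.set_printoptions(precision=1,suppress=True)
f=eyes.grab_frame("top")
for w in(0,1):
    for x,y,r in lids(f,w): print("white" if w else "yel",x,y,r,"z112",cast(f,[x,y],112)[0,:2],"z64",cast(f,[x,y],64)[0,:2])
# hand pixels
print("strip front",cast(f,[[226,271],[408,287]],58)); print("rail back",cast(f,[[237,182],[413,197]],74))
print("tub rim",cast(f,[[421,202],[482,198],[492,292],[430,298]],45))
print("knobs z94",cast(f,[[277,255],[305,258],[333,261],[361,264]],94))
cv2.imwrite("pics/knob.png",cv2.resize(f["image"][175:300,215:420],None,fx=3.9,fy=3.9,interpolation=cv2.INTER_CUBIC))
E
```

```text
yel 154.2 272.6 11.7 z112 [433.9 353.8] z64 [434.  369.2]
yel 154.5 222.9 11.7 z112 [544.  360.4] z64 [549.1 376.2]
yel 183.5 222.5 11.4 z112 [546.4 295.1] z64 [551.6 307.8]
yel 390.8 207.2 11.9 z112 [ 591.  -168.2] z64 [ 598.2 -176.5]
yel 361.5 205.3 12.0 z112 [ 593.9 -102. ] z64 [ 601.2 -107.3]
yel 324.5 200.5 11.9 z112 [603.  -18.7] z64 [610.7 -20.2]
yel 279.5 129.5 22.2 z112 [766.1  87.6] z64 [781.3  90.9]
white 245.5 265.5 19.0 z112 [454.5 152.6] z64 [455.5 158.9]
white 385.2 270.3 26.0 z112 [ 449.9 -155.3] z64 [ 450.7 -163. ]
white 246.8 252.2 15.9 z112 [483.7 150.9] z64 [486.  157.1]
white 288.3 197.1 12.1 z112 [608.9  62.8] z64 [617.   64.9]
strip front [[ 442.   204.3   58. ]
 [ 413.2 -217.1   58. ]]
rail back [[ 648.4  185.4   74. ]
 [ 622.  -227.3   74. ]]
tub rim [[ 615.3 -253.    45. ]
 [ 628.4 -403.6   45. ]
 [ 403.3 -421.1   45. ]
 [ 388.1 -271.8   45. ]]
knobs z94 [[ 479.8   85.3   94. ]
 [ 474.4   22.3   94. ]
 [ 468.9  -40.6   94. ]
 [ 463.3 -103.6   94. ]]
```

View pics/knob.png

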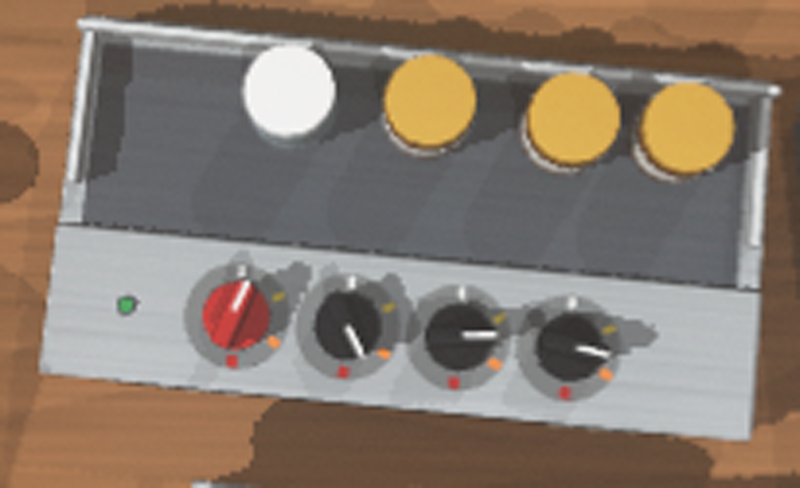

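Crop: red knob at crop (237,314), pointer about 16° clockwise of the white mark; black knobs at about (347,325), (458,337) and (571,346). I'll cross-check with the side view in the warmer's local frame.

```bash
cat >> h.py <<'E'
YAW=-3.8; O=np.array([532.4,-13.4])
c_,s_=np.cos(np.radians(YAW)),np.sin(np.radians(YAW)); Rw=np.array([[c_,-s_],[s_,c_]])
def loc(P): return (np.atleast_2d(P)[:,:2]-O)@Rw      # world -> warmer x,y
def wor(L): return np.atleast_2d(L)@Rw.T+O
def jars(f):
    np.set_printoptions(precision=1,suppress=True)
    for w in(0,1):
        for x,y,r in lids(f,w):
            print("wy"[not w],(x,y,r),"plate",loc(cast(f,[x,y],112))[0],"mat",loc(cast(f,[x,y],64))[0],"tub",loc(cast(f,[x,y],67))[0])
def tcp():
    s=env.state(); print("t",round(s["time_s"],1),"tcp loc",loc(s["ee_pos"])[0],s["ee_pos"],s["ee_rot"],"F",s["force"],"w",s["gripper_width"])
E
python3 - <<'E'
from h import *
tcp()
f=eyes.grab_frame("side");jars(f)
f=eyes.grab_frame("top")
k=np.array([[238,315],[348.5,327],[460,338.5],[568,347.5]])/3.9+[215,175]
print("knobs z60",loc(cast(f,k,60)))
print("rails",loc(cast(f,np.array([[102,32],[762,92]])/3.9+[215,175],74)),"tub",loc(cast(f,[[421,202],[482,198],[492,292],[430,298]],45)))
print("cmd start",loc([162.66,551.53]))
E
```

```text
t 0.1 tcp loc [-406.47632     538.81032207] [162.5263927  551.16450164 213.34185006] [-1.79925596e+02 -1.04323859e-04  1.63570452e+02] F [ 0.45385133 -0.72589423  0.50699268] w 91.15951848798895
y (354.9, 227.7, 10.4) plate [  67.1 -155.3] mat [  91.7 -133.8] tub [  90.1 -135.1]
y (338.5, 211.0, 10.3) plate [ 66.6 -88.2] mat [ 91.1 -62.6] tub [ 89.5 -64.2]
y (321.0, 191.5, 9.7) plate [69.6 -6.6] mat [94.3 24. ] tub [92.7 22.1]
y (202.3, 156.1, 8.8) plate [-137.2  317.1] mat [-125.2  367.5] tub [-125.9  364.4]
y (338.0, 160.1, 16.4) plate [184.9  60.4] mat [216.6  95.1] tub [214.7  93. ]
y (236.0, 145.5, 15.5) plate [-31.9 297. ] mat [-13.4 346.2] tub [-14.6 343.1]
w (303.1, 173.7, 9.2) plate [68.1 77.4] mat [ 92.6 113.1] tub [ 91.1 110.9]
w (40.5, 131.5, 17.1) plate [-532.6  758.8] mat [-544.8  836.3] tub [-544.1  831.4]
knobs z60 [[-59.6  99.4]
 [-61.   33.5]
 [-62.1 -33. ]
 [-62.  -97.4]]
rails [[ 100.6  196.1]
 [  99.2 -201.6]] tub [[  98.6 -233.6]
 [ 121.7 -383. ]
 [-101.8 -415.4]
 [-126.9 -267.4]]
cmd start [[-406.4  539.2]]
```

>>> send_rows --targets "-0.4 -0.24 0.02 0 0 77.4 100;-0.4 -0.24 0.02 0 0 77.4 100;-0.4 -0.24 0.02 0 0 77.4 100;-0.4 -0.24 0.02 0 0 77.4 100;-0.4 -0.24 0.02 0 0 77.4 100;-0.4 -0.24 0.02 0 0 77.4 100;-0.4 -0.24 0.02 0 0 77.4 100;-0.4 -0.24 0.02 0 0 77.4 100;-0.4 -0.24 0.02 0 0 77.4 100;-0.4 -0.24 0.02 0 0 77.4 100;-0.4 -0.24 0.02 0 0 77.4 100;-0.4 -0.24 0.02 0 0 77.4 100"

```text
time_s: 1.25
ee_pos: [481.9, 204.0, 193.6]
ee_rot: [179.9, 0.1, 85.7]
force: [-0.9, -0.0, -0.3]
gripper_width: 91.3
gripper_force: 0.0
```

```bash
python3 -c "
from h import *
tcp()"
```

```text
t 1.2 tcp loc [-64.7828947  213.53995284] [481.91165811 203.96389359 193.61571783] [1.79879731e+02 1.02301539e-01 8.57319052e+01] F [-0.89074782 -0.02658587 -0.26614162] w 91.28004705698494
```

>>> send_rows --targets "-0.04 0.04 0 0 0 0 100;-0.08 0.08 0 0 0 0 100;-0.11 0.11 0 0 0 0 100;-0.1385 0.1386 0 0 0 0 100;-0.1385 0.1386 0.01 0 0 0 100;-0.1385 0.1386 0.03 0 0 0 100;-0.1385 0.1386 0.06 0 0 0 100;-0.1385 0.1386 0.09 0 0 0 100;-0.1385 0.1386 0.115 0 0 0 100;-0.1385 0.1386 0.115 0 0 0 100;-0.1385 0.1386 0.115 0 0 0 100;-0.1385 0.1386 0.115 0 0 0 100"

```text
time_s: 2.25
ee_pos: [608.6, 61.2, 80.5]
ee_rot: [179.9, -0.0, 86.2]
force: [0.1, -0.3, 0.2]
gripper_width: 91.5
gripper_force: 0.0
```

```bash
python3 -c "
from h import *
tcp()
f=eyes.grab_frame('side');cv2.imwrite('pics/s1.png',cv2.resize(f['image'][100:260,200:420],None,fx=3,fy=3))"
```

```text
t 2.2 tcp loc [71.05086841 79.4799772 ] [608.56210891  61.19641977  80.4580115 ] [ 1.79856476e+02 -3.24052033e-02  8.62053912e+01] F [ 0.06566873 -0.25786157  0.19019458] w 91.46697695158588
```

View pics/s1.png

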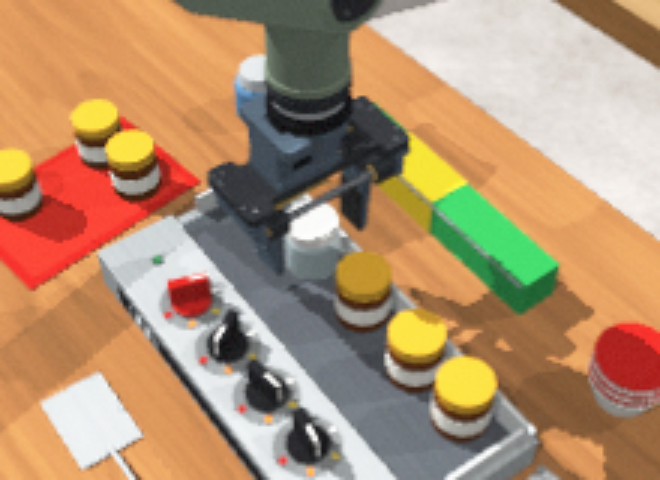

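The fingers straddle the empty jar (crop (312,235)), with the back finger above the rail. Closing and lifting.

>>> send_rows --targets "0 0 0 0 0 0 40;0 0 0 0 0 0 40;0 0 0 0 0 0 40;0 0 0 0 0 0 40;0 0 0 0 0 0 40;0 0 0 0 0 0 40;0 0 -0.02 0 0 0 40;0 0 -0.05 0 0 0 40;0 0 -0.08 0 0 0 40;0 0 -0.11 0 0 0 40;0 0 -0.11 0 0 0 40;0 0 -0.11 0 0 0 40" --grip_force 20

```text
time_s: 3.3
ee_pos: [608.2, 60.7, 190.6]
ee_rot: [179.8, -0.0, 86.2]
force: [-0.3, -0.2, -1.8]
gripper_width: 53.5
gripper_force: 20.0
```

>>> send_rows --targets "-0.02 -0.01 0 0 0 0 40;-0.05 -0.02 0 0 0 0 40;-0.09 -0.03 0 0 0 0 40;-0.13 -0.04 0 0 0 0 40;-0.17 -0.05 0 0 0 0 40;-0.21 -0.06 0 0 0 0 40;-0.25 -0.07 0 0 0 0 40;-0.29 -0.07 0 0 0 0 40;-0.33 -0.07 0 0 0 0 40;-0.37 -0.07 0 0 0 0 40;-0.395 -0.07 0 0 0 0 40;-0.404 -0.07 0.02 0 0 0 40"

```text
time_s: 4.3
ee_pos: [511.1, -342.8, 169.9]
ee_rot: [179.8, 0.2, 86.0]
force: [1.0, -0.9, -1.2]
gripper_width: 53.6
gripper_force: 20.0
```

>>> send_rows --targets "0 0 0.03 0 0 0 40;0 0 0.06 0 0 0 40;0 0 0.09 0 0 0 40;0 0 0.115 0 0 0 40;0 0 0.125 0 0 0 40;0 0 0.13 0 0 0 40;0 0 0.131 0 0 0 40;0 0 0.131 0 0 0 40;0 0 0.131 0 0 0 40;0 0 0.131 0 0 0 40"

```text
time_s: 5.13
ee_pos: [511.5, -338.2, 39.5]
ee_rot: [179.8, 0.1, 86.2]
force: [-0.2, -0.1, -0.6]
gripper_width: 53.9
gripper_force: 20.0
```

>>> send_rows --targets "0 0 0.002 0 0 0 40;0 0 0.003 0 0 0 40;0 0 0.004 0 0 0 40;0 0 0.004 0 0 0 40;0 0 0.004 0 0 0 40"

```text
time_s: 5.55
ee_pos: [510.7, -337.7, 34.2]
ee_rot: [180.0, 0.0, 86.2]
force: [-0.4, 0.6, 1.1]
gripper_width: 54.0
gripper_force: 20.0
```

>>> send_rows --targets "0 0 0 0 0 0 100;0 0 0 0 0 0 100;0 0 0 0 0 0 100;0 0 0 0 0 0 100;0 0 -0.02 0 0 0 100;0 0 -0.06 0 0 0 100;0 0 -0.1 0 0 0 100;0 0 -0.14 0 0 0 100;0.03 0.01 -0.155 0 0 0 100;0.07 0.02 -0.155 0 0 0 100;0.11 0.03 -0.155 0 0 0 100;0.15 0.04 -0.155 0 0 0 100"

```text
time_s: 6.55
ee_pos: [560.9, -189.5, 189.6]
ee_rot: [179.9, 0.0, 86.1]
force: [0.2, -1.0, 0.2]
gripper_width: 91.1
gripper_force: 0.0
```

```bash
python3 -c "
from h import *
tcp()
for n in ('top','side'):
  f=eyes.grab_frame(n);print(n);jars(f)"
```

```text
t 6.5 tcp loc [  40.07000067 -173.77874791] [ 560.86491007 -189.45228505  189.61345495] [1.79922931e+02 9.72848565e-03 8.60890472e+01] F [ 0.24837387 -0.98636628  0.20711081] w 91.0783014018578
top
y (154.3, 272.7, 11.8) plate [-122.8  359.6] mat [-123.7  375. ] tub [-123.7  374.1]
y (154.5, 222.9, 11.7) plate [-13.2 373.8] mat [ -9.2 389.8] tub [ -9.4 388.8]
y (183.5, 222.5, 11.4) plate [ -6.5 308.7] mat [ -2.1 321.8] tub [ -2.4 321. ]
y (390.3, 207.2, 11.7) plate [  68.6 -149.4] mat [  76.4 -157.2] tub [  75.9 -156.7]
y (361.5, 205.0, 11.9) plate [ 67.9 -84.3] mat [ 75.6 -89.1] tub [ 75.1 -88.8]
y (324.9, 200.8, 11.7) plate [70.2 -1.5] mat [78.  -2.5] tub [77.5 -2.5]
y (279.5, 129.5, 22.2) plate [226.5 116.2] mat [241.4 120.6] tub [240.5 120.3]
w (292.0, 315.0, 13.9) plate [-186.3   48.9] mat [-190.2   50.1] tub [-189.9   50. ]
w (458.1, 246.1, 11.3) plate [  -6.  -307.7] mat [  -1.6 -322.7] tub [  -1.9 -321.7]
side
y (245.0, 387.0, 20.0) plate [-354.9 -315.8] mat [-356.2 -304.1] tub [-356.1 -304.8]
y (416.5, 260.5, 28.2) plate [ 126.5 -319.5] mat [ 154.7 -308. ] tub [ 153.  -308.8]
y (354.9, 227.5, 10.5) plate [  67.5 -154.8] mat [  92.1 -133.3] tub [  90.6 -134.6]
y (335.2, 153.8, 13.9) plate [194.8  86.3] mat [227.2 122.6] tub [225.2 120.3]
w (25.0, 388.6, 12.0) plate [-733.3  -62.5] mat [-757.8  -35.3] tub [-756.3  -37. ]
w (111.7, 376.1, 20.4) plate [-568.3 -140.9] mat [-582.7 -118.5] tub [-581.8 -119.9]
w (375.9, 300.2, 11.9) plate [ -23.  -334.9] mat [  -4.  -324.4] tub [  -5.2 -325. ]
w (230.5, 239.5, 16.4) plate [-209.9    3.8] mat [-202.3   35.1] tub [-202.8   33.1]
w (33.9, 132.2, 10.6) plate [-552.9  770.2] mat [-566.3  848.4] tub [-565.5  843.5]
w (373.1, 88.6, 19.4) plate [520.5 269.5] mat [572.8 317. ] tub [569.5 314.1]
w (43.5, 24.5, 33.9) plate [-380.9 1623. ] mat [-383.8 1753.4] tub [-383.6 1745.2]
```

>>> send_rows --targets "0.04 0.01 0 0 0 0 100;0.08 0.02 0 0 0 0 100;0.12 0.03 0 0 0 0 100;0.15 0.03 0 0 0 0 100;0.171 0.03 0 0 0 0 100;0.171 0.03 0.02 0 0 0 100;0.171 0.03 0.05 0 0 0 100;0.171 0.03 0.08 0 0 0 100;0.171 0.03 0.105 0 0 0 100;0.171 0.03 0.11 0 0 0 100;0.171 0.03 0.11 0 0 0 40;0.171 0.03 0.11 0 0 0 40" --grip_force 20

```text
time_s: 7.65
ee_pos: [602.8, -22.6, 79.9]
ee_rot: [179.9, 0.0, 86.1]
force: [-0.5, 0.6, 0.2]
gripper_width: 80.5
gripper_force: 0.0
```

>>> send_rows --targets "0 0 0 0 0 0 40;0 0 0 0 0 0 40;0 0 0 0 0 0 40;0 0 0 0 0 0 40;0 0 -0.002 0 0 0 40;-0.003 0 -0.002 0 0 0 40;-0.008 0 -0.002 0 0 0 40;-0.014 0 -0.002 0 0 0 40;-0.019 0 -0.002 0 0 0 40;-0.022 0 -0.002 0 0 0 40;-0.022 0 -0.002 0 0 0 40"

```text
time_s: 8.57
ee_pos: [600.2, -45.0, 80.7]
ee_rot: [-180.0, 0.0, 86.1]
force: [0.3, -0.0, -1.8]
gripper_width: 54.0
gripper_force: 20.0
```

>>> send_rows --targets "0 0.001 0 0 0 0 40;0 0.0015 0 0 0 0 40;0 0.002 0 0 0 0 40;0 0.002 0 0 0 0 40;0 0.002 0 0 0 0 40"

```text
time_s: 8.98
ee_pos: [602.5, -43.9, 80.9]
ee_rot: [180.0, -0.0, 86.2]
force: [0.3, 0.2, -3.1]
gripper_width: 53.7
gripper_force: 20.0
```

>>> send_rows --targets "0 0.001 0 0 0 0 40;0 0.0015 0 0 0 0 40;0 0.0015 0 0 0 0 40;0 0.0015 0 0 0 0 40"

```text
time_s: 9.32
ee_pos: [604.0, -44.2, 81.0]
ee_rot: [180.0, -0.0, 86.2]
force: [0.3, 0.2, -2.9]
gripper_width: 53.7
gripper_force: 20.0
```

>>> send_rows --targets "0 0.001 0 0 0 0 40;0 0.002 0 0 0 0 40;0 0.002 0 0 0 0 40;0 0.002 0 0 0 0 40"

```text
time_s: 9.65
ee_pos: [606.0, -44.4, 80.9]
ee_rot: [-180.0, -0.0, 86.2]
force: [-0.0, -0.9, -2.5]
gripper_width: 53.8
gripper_force: 20.0
```

>>> send_rows --targets "0 0.001 0 0 0 0 40;0 0.001 0 0 0 0 40;0 0.001 0 0 0 0 40"

```text
time_s: 9.9
ee_pos: [606.1, -44.4, 80.8]
ee_rot: [-179.9, -0.0, 86.2]
force: [-2.3, -0.0, -2.0]
gripper_width: 54.0
gripper_force: 20.0
```

>>> send_rows --targets "0 -0.0005 0.001 0 0 0 40;0 -0.0005 0.002 0 0 0 40;0 -0.0005 0.002 0 0 0 40;0 -0.0005 0.002 0 0 0 100;0 -0.0005 0.002 0 0 0 100;0 -0.0005 0.002 0 0 0 100;0 -0.0005 0.002 0 0 0 100;-0.02 -0.008 0.001 0 0 0 100;-0.045 -0.008 0.001 0 0 0 100;-0.06 -0.008 0.001 0 0 0 100;-0.06 -0.008 0.001 0 0 0 100;-0.06 -0.008 0.001 0 0 0 100"

```text
time_s: 10.9
ee_pos: [595.2, -104.3, 79.9]
ee_rot: [180.0, -0.0, 86.0]
force: [-0.0, 0.8, -0.7]
gripper_width: 91.2
gripper_force: 0.0
```

>>> send_rows --targets "0 0 0 0 0 0 40;0 0 0 0 0 0 40;0 0 0 0 0 0 40;0 0 0 0 0 0 40;0 0 0 0 0 0 40;0 0 0 0 0 0 40;0 0 -0.002 0 0 0 40;0 0.003 -0.002 0 0 0 40;0 0.005 -0.002 0 0 0 40;0 0.007 -0.002 0 0 0 40;0 0.007 -0.002 0 0 0 40;0 0.007 -0.002 0 0 0 40"

```text
time_s: 11.9
ee_pos: [601.3, -104.2, 81.5]
ee_rot: [-179.9, -0.0, 86.2]
force: [-2.3, -0.6, -2.6]
gripper_width: 53.8
gripper_force: 20.0
```

>>> send_rows --targets "0 -0.0005 0.001 0 0 0 40;0 -0.0005 0.002 0 0 0 40;0 -0.0005 0.002 0 0 0 40;0 -0.0005 0.002 0 0 0 100;0 -0.0005 0.002 0 0 0 100;0 -0.0005 0.002 0 0 0 100;0 -0.0005 0.002 0 0 0 100;-0.02 -0.007 0.001 0 0 0 100;-0.05 -0.007 0.001 0 0 0 100;-0.066 -0.007 0.001 0 0 0 100;-0.066 -0.007 0.001 0 0 0 100;-0.066 -0.007 0.001 0 0 0 100"

```text
time_s: 12.9
ee_pos: [590.6, -170.1, 81.0]
ee_rot: [180.0, -0.0, 86.1]
force: [0.7, 1.5, -1.3]
gripper_width: 90.9
gripper_force: 0.0
```

>>> send_rows --targets "0 0 0 0 0 0 40;0 0 0 0 0 0 40;0 0 0 0 0 0 40;0 0 0 0 0 0 40;0 0 0 0 0 0 40;0 0 0 0 0 0 40;0 0 -0.002 0 0 0 40;0 0.003 -0.002 0 0 0 40;0 0.005 -0.002 0 0 0 40;0 0.006 -0.002 0 0 0 40;0 0.006 -0.002 0 0 0 40;0 0.006 -0.002 0 0 0 40"

```text
time_s: 13.9
ee_pos: [596.2, -170.0, 82.6]
ee_rot: [-179.9, -0.0, 86.2]
force: [-1.4, 0.3, -3.0]
gripper_width: 53.5
gripper_force: 20.0
```

>>> send_rows --targets "0 -0.0005 0.0015 0 0 0 40;0 -0.0005 0.0025 0 0 0 40;0 -0.0005 0.0025 0 0 0 40;0 -0.0005 0.0025 0 0 0 100;0 -0.0005 0.0025 0 0 0 100;0 -0.0005 0.0025 0 0 0 100;0 -0.0005 0.0025 0 0 0 100;0 -0.002 -0.02 0 0 0 100;0 -0.002 -0.06 0 0 0 100;0.01 -0.01 -0.1 0 0 0 100;0.04 -0.02 -0.11 0 0 0 100;0.08 -0.03 -0.11 0 0 0 100"

```text
time_s: 14.9
ee_pos: [574.4, -89.8, 197.4]
ee_rot: [179.4, 0.1, 85.9]
force: [0.3, 1.0, 0.0]
gripper_width: 91.3
gripper_force: 0.0
```

>>> send_rows --targets "0.04 -0.01 0 0 0 0 100;0.08 -0.02 0 0 0 0 100;0.12 -0.03 0 0 0 0 100;0.16 -0.04 0 0 0 0 100;0.2 -0.045 0 0 0 0 100;0.23 -0.045 0 0 0 0 100;0.25 -0.045 0 0 0 0 100;0.25 -0.045 0 0 0 0 100"

```text
time_s: 15.57
ee_pos: [543.8, 168.2, 192.9]
ee_rot: [180.0, -0.1, 86.4]
force: [0.9, 0.1, -0.2]
gripper_width: 91.3
gripper_force: 0.0
```

```bash
python3 -c "
from h import *
tcp()
for n in ('top','side'):
  f=eyes.grab_frame(n);print(n);jars(f)
  cv2.imwrite('pics/'+n+'2.png',f['image'])"
```

```text
t 15.6 tcp loc [ -0.61486727 181.92222899] [543.84318022 168.16301686 192.8974076 ] [ 1.79956577e+02 -1.16343913e-01  8.64082205e+01] F [ 0.89869875  0.0734768  -0.20467457] w 91.32609566407051
top
y (152.5, 272.6, 10.7) plate [-123.   363.7] mat [-123.9  379.2] tub [-123.9  378.3]
y (391.0, 206.0, 11.7) plate [  71.5 -150.8] mat [  79.4 -158.7] tub [  78.9 -158.2]
y (362.1, 203.4, 11.8) plate [ 71.6 -85.4] mat [ 79.5 -90.2] tub [ 79.  -89.9]
y (334.7, 200.1, 11.4) plate [ 73.7 -23.3] mat [ 81.7 -25.3] tub [ 81.2 -25.2]
y (279.5, 129.5, 22.2) plate [226.5 116.2] mat [241.4 120.6] tub [240.5 120.3]
w (281.0, 313.5, 21.7) plate [-185.2   72.9] mat [-189.    75.3] tub [-188.8   75.1]
w (337.5, 278.5, 19.7) plate [-99.5 -43.4] mat [-99.4 -46.3] tub [-99.4 -46.1]
w (372.5, 265.0, 39.5) plate [ -63.7 -118.2] mat [ -61.9 -124.5] tub [ -62.  -124.1]
w (551.4, 49.8, 30.7) plate [ 495.2 -527.3] mat [ 522.3 -552.2] tub [ 520.6 -550.6]
w (244.5, 7.0, 24.8) plate [528.7 232.5] mat [557.4 242.1] tub [555.6 241.5]
side
y (257.5, 281.0, 23.6) plate [-214.  -134.1] mat [-206.7 -111.2] tub [-207.2 -112.7]
y (356.0, 227.4, 10.6) plate [  70.1 -156.3] mat [  94.8 -134.8] tub [  93.2 -136.2]
y (340.3, 210.9, 10.1) plate [ 70.7 -90.8] mat [ 95.4 -65.3] tub [ 93.9 -66.9]
y (326.8, 195.8, 9.5) plate [ 73.2 -28.3] mat [98.1  0.9] tub [96.6 -0.9]
y (202.0, 155.5, 8.7) plate [-136.8  320. ] mat [-124.8  370.6] tub [-125.5  367.5]
y (338.0, 160.1, 16.4) plate [184.9  60.4] mat [216.6  95.1] tub [214.7  93. ]
y (234.2, 145.2, 13.9) plate [-35.8 301.5] mat [-17.5 351. ] tub [-18.7 347.9]
w (114.2, 380.1, 17.5) plate [-566.7 -151.4] mat [-581.  -129.7] tub [-580.1 -131. ]
w (376.0, 300.0, 11.4) plate [ -22.5 -334.6] mat [  -3.5 -324.1] tub [  -4.6 -324.8]
w (230.5, 239.0, 16.6) plate [-209.2    5.2] mat [-201.6   36.5] tub [-202.1   34.5]
```

View pics/top2.png

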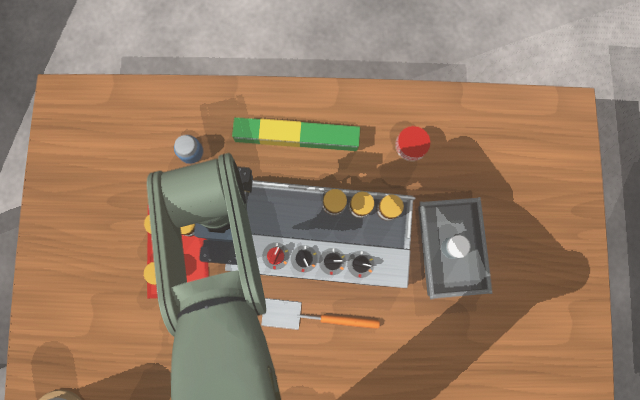

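Top view: the three kept jars stand at the rail (pixels (334,200) to (391,206)) and the empty is in the tub at (458,246); the arm hides the mat. I'll look at the mat from the side camera.

```bash
python3 -c "
from h import *
im=cv2.imread('pics/side2.png');cv2.imwrite('pics/s2c.png',cv2.resize(im[110:230,170:350],None,fx=4,fy=4))"
```

```text
(no output)
```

View pics/s2c.png

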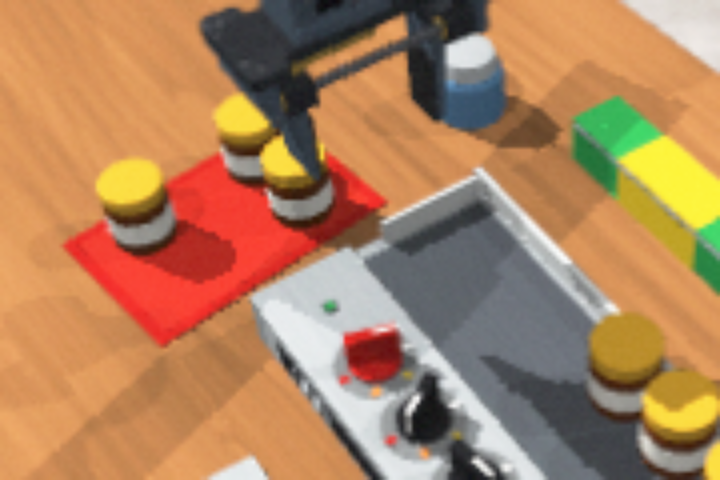

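The near mat jar's lid is at crop (294,163), which is unmoved. Going to grip it.

>>> send_rows --targets "0.04 0 0 0 0 0 100;0.08 0 0 0 0 0 100;0.12 0 0 0 0 0 100;0.142 0 0 0 0 0 100;0.142 0 0.02 0 0 0 100;0.142 0 0.06 0 0 0 100;0.142 0 0.1 0 0 0 100;0.142 0 0.135 0 0 0 100;0.142 0 0.155 0 0 0 100;0.142 0 0.161 0 0 0 100;0.142 0 0.161 0 0 0 100;0.142 0 0.161 0 0 0 40"

```text
time_s: 16.67
ee_pos: [554.5, 305.4, 33.1]
ee_rot: [179.9, -0.1, 86.1]
force: [0.8, 0.2, 1.0]
gripper_width: 86.9
gripper_force: 0.0
```

>>> send_rows --targets "0 0 0 0 0 0 40;0 0 0 0 0 0 40;0 0 0 0 0 0 40;0 0 0 0 0 0 40;0 0 0 0 0 0 40;0 0 0 0 0 0 40;0 0 0 0 0 0 40;0 0 -0.005 0 0 0 40;0 0 -0.005 0 0 0 40"

```text
time_s: 17.42
ee_pos: [553.3, 306.0, 37.2]
ee_rot: [180.0, -0.0, 86.2]
force: [-0.1, 0.6, -2.2]
gripper_width: 53.8
gripper_force: 20.0
```

```bash
python3 -c "
from h import *
tcp()
f=eyes.grab_frame('side');jars(f)
cv2.imwrite('pics/s3.png',cv2.resize(f['image'][100:220,150:330],None,fx=4,fy=4))"
```

```text
t 17.4 tcp loc [-2.78789112e-01  3.20059381e+02] [553.33340738 305.97419709  37.2326139 ] [ 1.79981413e+02 -1.17584492e-02  8.61724986e+01] F [-0.13513123  0.63967921 -2.19054814] w 53.82008179731393
y (257.5, 280.0, 22.7) plate [-212.7 -131.9] mat [-205.3 -108.9] tub [-205.8 -110.4]
y (356.3, 226.6, 10.4) plate [  72.3 -154.9] mat [  97.2 -133.3] tub [  95.6 -134.7]
y (340.5, 210.1, 9.9) plate [ 72.8 -89. ] mat [ 97.7 -63.5] tub [ 96.1 -65.1]
y (326.5, 196.0, 9.7) plate [ 72.1 -28.4] mat [97.   0.9] tub [95.4 -1. ]
y (202.3, 156.1, 8.8) plate [-137.2  317.1] mat [-125.2  367.5] tub [-125.9  364.4]
y (338.0, 160.1, 16.4) plate [184.9  60.4] mat [216.6  95.1] tub [214.7  93. ]
w (102.8, 366.3, 29.1) plate [-577.4 -111.3] mat [-592.3  -87.1] tub [-591.4  -88.6]
w (376.9, 299.2, 10.8) plate [ -19.5 -334.5] mat [  -0.3 -323.9] tub [  -1.5 -324.6]
w (230.0, 239.5, 16.9) plate [-210.9    4.6] mat [-203.4   35.9] tub [-203.9   33.9]
```

View pics/s3.png

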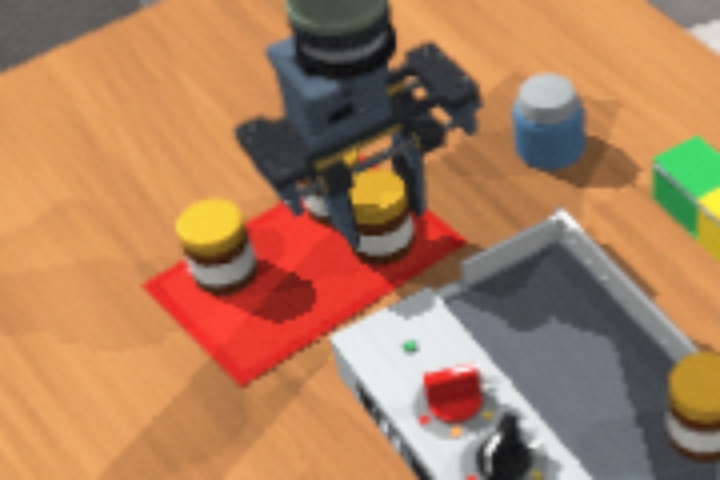

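Jar held squarely (crop (380,215)). Carrying it to slot ly = 38.

>>> send_rows --targets "0 0 -0.03 0 0 0 40;0 0 -0.07 0 0 0 40;0 0 -0.11 0 0 0 40;0 0 -0.14 0 0 0 40;-0.02 0.01 -0.153 0 0 0 40;-0.05 0.02 -0.153 0 0 0 40;-0.09 0.03 -0.153 0 0 0 40;-0.13 0.04 -0.153 0 0 0 40;-0.17 0.05 -0.153 0 0 0 40;-0.21 0.06 -0.153 0 0 0 40;-0.25 0.068 -0.153 0 0 0 40;-0.27 0.068 -0.153 0 0 0 40"

```text
time_s: 18.47
ee_pos: [603.6, 27.2, 189.2]
ee_rot: [-180.0, 0.1, 86.0]
force: [-0.6, 0.3, -2.6]
gripper_width: 53.5
gripper_force: 20.0
```

>>> send_rows --targets "-0.012 0 0 0 0 0 40;-0.012 0 0.03 0 0 0 40;-0.012 0 0.06 0 0 0 40;-0.012 0 0.09 0 0 0 40;-0.012 0 0.103 0 0 0 40;-0.012 0 0.107 0 0 0 40;-0.012 0.003 0.107 0 0 0 40;-0.012 0.006 0.107 0 0 0 40;-0.012 0.007 0.107 0 0 0 40;-0.012 0.0085 0.107 0 0 0 40;-0.012 0.0085 0.107 0 0 0 40;-0.012 0.0085 0.107 0 0 0 40"

```text
time_s: 19.47
ee_pos: [610.6, 19.6, 83.1]
ee_rot: [-180.0, -0.0, 86.2]
force: [-1.4, 0.3, -2.3]
gripper_width: 53.5
gripper_force: 20.0
```

>>> send_rows --targets "0 -0.0005 0.0015 0 0 0 40;0 -0.0005 0.0025 0 0 0 40;0 -0.0005 0.0025 0 0 0 40;0 -0.0005 0.0025 0 0 0 100;0 -0.0005 0.0025 0 0 0 100;0 -0.0005 0.0025 0 0 0 100;0 -0.0005 0.0025 0 0 0 100;0 -0.002 -0.02 0 0 0 100;0 -0.002 -0.06 0 0 0 100;0.01 -0.02 -0.1 0 0 0 100;0.04 -0.05 -0.11 0 0 0 100;0.08 -0.084 -0.11 0 0 0 100"

```text
time_s: 20.47
ee_pos: [543.1, 93.0, 196.9]
ee_rot: [179.5, -0.1, 86.0]
force: [-0.1, 1.0, -0.9]
gripper_width: 91.6
gripper_force: 0.0
```

```bash
python3 -c "
from h import *
tcp()
for n in('side','top'):
  f=eyes.grab_frame(n);print(n);jars(f)
  h=f['image']
"
```

```text
t 20.5 tcp loc [  3.67170567 106.86870598] [543.14623928  92.99041348 196.90936905] [ 1.79489053e+02 -1.09909454e-01  8.59791972e+01] F [-0.06360607  1.04765343 -0.93803867] w 91.58525778175458
side
y (257.5, 281.0, 23.6) plate [-214.  -134.1] mat [-206.7 -111.2] tub [-207.2 -112.7]
y (356.0, 227.5, 10.6) plate [  69.8 -156.5] mat [  94.5 -135.1] tub [  93.  -136.4]
y (341.0, 210.0, 10.4) plate [ 74.1 -89.6] mat [ 99. -64.] tub [ 97.5 -65.6]
y (326.4, 196.0, 9.8) plate [ 71.9 -28.2] mat [96.7  1. ] tub [95.2 -0.8]
y (312.8, 181.6, 9.5) plate [72.8 36.3] mat [97.7 69.6] tub [96.1 67.5]
y (202.0, 155.5, 8.9) plate [-136.8  320. ] mat [-124.8  370.6] tub [-125.5  367.5]
y (338.0, 160.1, 16.4) plate [184.9  60.4] mat [216.6  95.1] tub [214.7  93. ]
w (114.9, 380.3, 17.7) plate [-565.6 -152.6] mat [-579.8 -130.9] tub [-579.  -132.3]
w (376.2, 300.0, 11.6) plate [ -22.1 -334.9] mat [  -3.1 -324.4] tub [  -4.3 -325.1]
w (230.5, 239.0, 16.6) plate [-209.2    5.2] mat [-201.6   36.5] tub [-202.1   34.5]
top
y (154.4, 272.7, 11.7) plate [-122.8  359.4] mat [-123.7  374.8] tub [-123.7  373.8]
y
[... 185 characters left out ...]
 plate [ 73. -85.] mat [ 80.9 -89.9] tub [ 80.4 -89.6]
y (334.3, 200.3, 11.8) plate [ 73.1 -22.5] mat [ 81.1 -24.5] tub [ 80.6 -24.3]
y (306.0, 197.5, 11.9) plate [73.9 41.4] mat [81.9 42.3] tub [81.4 42.3]
y (279.5, 129.5, 22.2) plate [226.5 116.2] mat [241.4 120.6] tub [240.5 120.3]
w (384.5, 267.0, 28.7) plate [ -65.8 -145. ] mat [ -64.2 -152.6] tub [ -64.3 -152.1]
w (458.2, 246.2, 11.4) plate [  -6.2 -307.9] mat [  -1.8 -322.9] tub [  -2.1 -322. ]
w (558.0, 60.0, 24.2) plate [ 469.9 -543.8] mat [ 495.9 -569.5] tub [ 494.3 -567.9]
w (548.5, 37.0, 20.2) plate [ 529.  -520.5] mat [ 557.7 -545.1] tub [ 555.9 -543.6]
w (244.8, 4.3, 15.8) plate [536.  232.6] mat [565.1 242.2] tub [563.3 241.6]
```

>>> send_rows --targets "0.04 0 0 0 0 0 100;0.08 0 0 0 0 0 100;0.12 0 0 0 0 0 100;0.16 0 0 0 0 0 100;0.2 0 0 0 0 0 100;0.24 0 0 0 0 0 100;0.26 0 0 0 0 0 100;0.27 0 0 0 0 0 100;0.27 0 0.03 0 0 0 100;0.27 0 0.07 0 0 0 100;0.27 0 0.1 0 0 0 100;0.27 0 0.12 0 0 0 100"

```text
time_s: 21.57
ee_pos: [557.9, 360.1, 68.9]
ee_rot: [-179.8, 0.2, 86.1]
force: [0.3, -0.6, -1.2]
gripper_width: 91.1
gripper_force: 0.0
```

>>> send_rows --targets "0 0 0.03 0 0 0 100;0 0 0.04 0 0 0 100;0 0 0.04 0 0 0 40;0 0 0.04 0 0 0 40;0 0 0.04 0 0 0 40;0 0 0.04 0 0 0 40;0 0 0.04 0 0 0 40;0 0 0.04 0 0 0 40;0 0 0.04 0 0 0 40;0 0 0.03 0 0 0 40;0 0 0 0 0 0 40;0 0 -0.03 0 0 0 40"

```text
time_s: 22.57
ee_pos: [558.3, 361.7, 102.0]
ee_rot: [-179.8, 0.1, 86.2]
force: [1.3, 1.7, -1.7]
gripper_width: 53.6
gripper_force: 20.0
```

The last approach fell about 12 mm short in ly, so I'll set the jar down and regrip it centred.

>>> send_rows --targets "0 0 0.02 0 0 0 40;0 0 0.045 0 0 0 40;0 0 0.06 0 0 0 40;0 0 0.065 0 0 0 40;0 0 0.067 0 0 0 40;0 0 0.067 0 0 0 40;0 0 0.067 0 0 0 40"

```text
time_s: 23.15
ee_pos: [560.0, 362.9, 36.8]
ee_rot: [179.9, -0.1, 86.2]
force: [0.4, 0.6, -0.7]
gripper_width: 53.5
gripper_force: 20.0
```

>>> send_rows --targets "0 0 0.001 0 0 0 40;0 0 0.002 0 0 0 40;0 0 0.003 0 0 0 40;0 0 0.003 0 0 0 40;0 0 0.003 0 0 0 100;0 0 0.003 0 0 0 100;0 0 0.003 0 0 0 100;0 0 0.003 0 0 0 100;0.006 0 0.003 0 0 0 100;0.01 0 0.003 0 0 0 100;0.01 0 0.003 0 0 0 100;0.01 0 0.003 0 0 0 100"

```text
time_s: 24.15
ee_pos: [559.8, 372.9, 32.5]
ee_rot: [180.0, -0.0, 86.2]
force: [-0.0, -0.4, 0.3]
gripper_width: 91.0
gripper_force: 0.0
```

```bash
python3 -c "
from h import *
tcp()
f=eyes.grab_frame('side')
cv2.imwrite('pics/s4.png',cv2.resize(f['image'][100:220,150:330],None,fx=4,fy=4))"
```

```text
t 24.1 tcp loc [  1.71478837 387.28464734] [559.77788249 372.91954405  32.51796204] [ 1.79998244e+02 -2.25089629e-03  8.62033119e+01] F [-0.02310122 -0.4075043   0.28919273] w 90.96250922652195
```

View pics/s4.png

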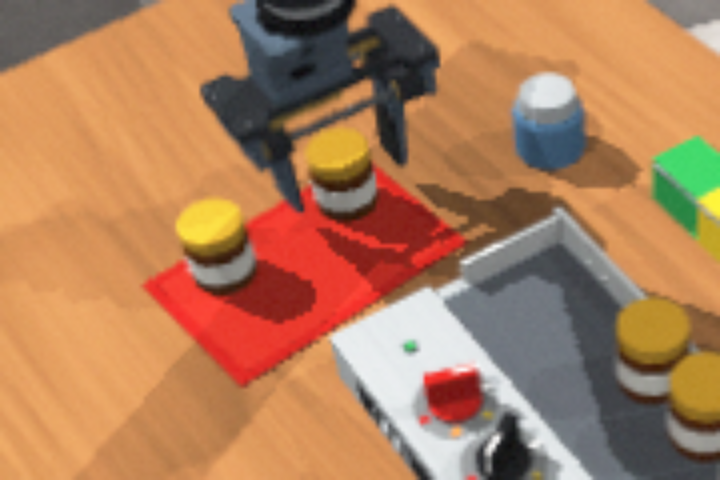

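The jar stands upright between the fingers (crop (338,170)). Grip and carry it to ly = 101.

>>> send_rows --targets "0 0 0 0 0 0 40;0 0 0 0 0 0 40;0 0 0 0 0 0 40;0 0 0 0 0 0 40;0 0 0 0 0 0 40;0 0 0 0 0 0 40;0 0 -0.01 0 0 0 40;0 0 -0.04 0 0 0 40;0 0 -0.08 0 0 0 40;0 0 -0.12 0 0 0 40;0 0 -0.15 0 0 0 40;0 0 -0.157 0 0 0 40"

```text
time_s: 25.2
ee_pos: [562.2, 374.0, 197.0]
ee_rot: [179.5, -0.4, 86.2]
force: [1.1, -0.0, -0.8]
gripper_width: 53.6
gripper_force: 20.0
```

>>> send_rows --targets "-0.02 0.01 0 0 0 0 40;-0.05 0.02 0 0 0 0 40;-0.09 0.03 0 0 0 0 40;-0.13 0.04 0 0 0 0 40;-0.17 0.05 0 0 0 0 40;-0.21 0.06 0 0 0 0 40;-0.25 0.066 0 0 0 0 40;-0.275 0.066 0 0 0 0 40;-0.286 0.066 0 0 0 0 40;-0.286 0.066 0 0 0 0 40;-0.286 0.066 0 0 0 0 40;-0.286 0.066 0 0 0 0 40"

```text
time_s: 26.2
ee_pos: [606.3, 84.2, 189.2]
ee_rot: [-180.0, -0.1, 86.2]
force: [1.4, 0.6, -1.8]
gripper_width: 53.7
gripper_force: 20.0
```

>>> send_rows --targets "-0.001 0 0.02 0 0 0 40;-0.001 0 0.05 0 0 0 40;-0.001 0 0.08 0 0 0 40;-0.001 0 0.1 0 0 0 40;-0.001 0 0.106 0 0 0 40;-0.001 0 0.106 0 0 0 40;-0.001 0.003 0.106 0 0 0 40;-0.001 0.006 0.106 0 0 0 40;-0.001 0.0075 0.106 0 0 0 40;-0.001 0.0085 0.106 0 0 0 40;-0.001 0.0085 0.106 0 0 0 40;-0.001 0.0085 0.106 0 0 0 40"

```text
time_s: 27.2
ee_pos: [615.3, 81.1, 83.9]
ee_rot: [180.0, -0.0, 86.2]
force: [-0.6, 0.0, -2.9]
gripper_width: 53.7
gripper_force: 20.0
```

>>> send_rows --targets "0 0.0007 0 0 0 0 40;0 0.0007 0.0015 0 0 0 40;0 0.0007 0.003 0 0 0 40;0 0.0007 0.003 0 0 0 40;0 0.0007 0.003 0 0 0 100;0 0.0007 0.003 0 0 0 100;0 0.0007 0.003 0 0 0 100;0 0.0007 0.003 0 0 0 100;0 0 -0.02 0 0 0 100;0 0 -0.06 0 0 0 100;0 0 -0.1 0 0 0 100;0 0 -0.1 0 0 0 100"

```text
time_s: 28.2
ee_pos: [619.8, 81.7, 192.6]
ee_rot: [179.1, -0.2, 86.2]
force: [0.9, 0.3, 0.5]
gripper_width: 91.0
gripper_force: 0.0
```

```bash
python3 -c "
from h import *
tcp()
for n in('side','top'):
  f=eyes.grab_frame(n);print(n);jars(f)
"|grep -v ^w
```

```text
t 28.2 tcp loc [ 80.92674987 100.66643682] [619.82038725  81.6817871  192.57116708] [179.05034758  -0.18059722  86.17032091] F [0.91720746 0.3348131  0.46235894] w 91.00192152328137
side
y (514.5, 323.5, 27.6) plate [ 189.2 -568.2] mat [ 221.2 -572. ] tub [ 219.2 -571.8]
y (257.5, 281.0, 23.6) plate [-214.  -134.1] mat [-206.7 -111.2] tub [-207.2 -112.7]
y (356.1, 225.9, 11.5) plate [  73.3 -152.9] mat [  98.2 -131.2] tub [  96.7 -132.6]
y (340.0, 210.0, 10.3) plate [ 71.9 -88. ] mat [ 96.7 -62.3] tub [ 95.2 -63.9]
y (326.4, 196.0, 9.8) plate [ 71.9 -28.2] mat [96.7  1. ] tub [95.2 -0.8]
y (307.0, 175.0, 17.5) plate [74.2 66.6] mat [ 99.2 101.7] tub [97.6 99.5]
y (187.3, 158.0, 8.8) plate [-177.7  337. ] mat [-168.1  388.7] tub [-168.7  385.4]
y (338.0, 160.1, 16.4) plate [184.9  60.4] mat [216.6  95.1] tub [214.7  93. ]
top
y (143.3, 290.9, 11.9) plate [-164.5  378.9] mat [-167.3  395.2] tub [-167.2  394.2]
y (391.2, 206.0, 11.9) plate [  71.5 -151.3] mat [  79.4 -159.1] tub [  78.9 -158.6]
y (361.7, 203.3, 11.8) plate [ 71.8 -84.4] mat [ 79.7 -89.2] tub [ 79.2 -88.9]
y (334.2, 200.4, 11.8) plate [ 72.9 -22.3] mat [ 80.9 -24.2] tub [ 80.4 -24.1]
```

The last jar got knocked to about (-167, 392); following it.

>>> send_rows --targets "0.025 -0.02 0 0 0 0 100;0.05 -0.04 0 0 0 0 100;0.075 -0.06 0 0 0 0 100;0.1 -0.08 0 0 0 0 100;0.125 -0.105 0 0 0 0 100;0.15 -0.13 0 0 0 0 100;0.175 -0.15 0 0 0 0 100;0.2 -0.17 0 0 0 0 100;0.225 -0.195 0 0 0 0 100;0.25 -0.22 0 0 0 0 100;0.25 -0.22 0 0 0 0 100;0.25 -0.22 0 0 0 0 100"

```text
time_s: 29.3
ee_pos: [410.6, 345.8, 182.3]
ee_rot: [-179.9, 0.1, 86.4]
force: [1.2, -0.4, -1.0]
gripper_width: 91.4
gripper_force: 0.0
```

```bash
python3 -c "
from h import *
tcp()
f=eyes.grab_frame('side')
jars(f)
cv2.imwrite('pics/s5.png',cv2.resize(f['image'][90:230,140:350],None,fx=3.5,fy=3.5))"|grep -v ^w
```

```text
t 29.3 tcp loc [-145.35388624  350.30878711] [410.58200855 345.77179111 182.26148724] [-1.79903589e+02  1.14290562e-01  8.63700563e+01] F [ 1.18365954 -0.37553114 -1.03054323] w 91.43583165354005
y (257.5, 281.0, 23.6) plate [-214.  -134.1] mat [-206.7 -111.2] tub [-207.2 -112.7]
y (356.3, 226.7, 10.2) plate [  72.1 -155.1] mat [  96.9 -133.6] tub [  95.4 -134.9]
y (340.5, 210.5, 9.8) plate [ 71.9 -90.1] mat [ 96.8 -64.6] tub [ 95.2 -66.2]
y (326.7, 195.7, 9.5) plate [ 73.2 -27.9] mat [98.1  1.4] tub [96.6 -0.4]
y (307.0, 175.0, 17.5) plate [74.2 66.6] mat [ 99.2 101.7] tub [97.6 99.5]
y (187.3, 158.0, 8.8) plate [-177.7  337. ] mat [-168.1  388.7] tub [-168.7  385.4]
y (338.0, 160.1, 16.4) plate [184.9  60.4] mat [216.6  95.1] tub [214.7  93. ]
```

View pics/s5.png

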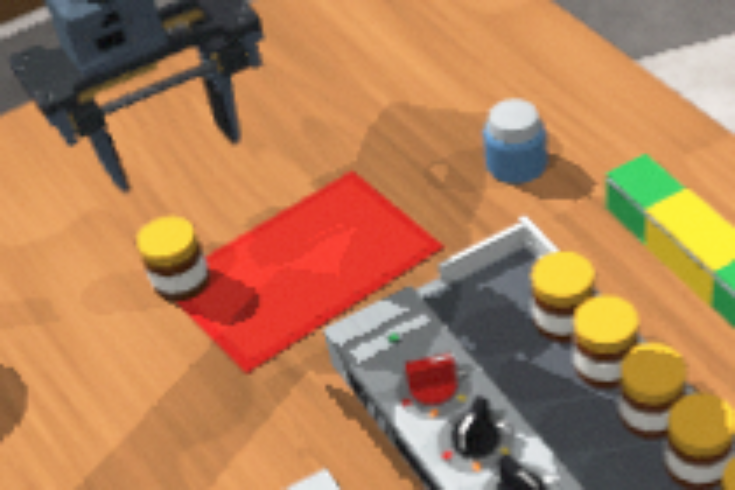

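The last jar stands upright at the mat's near-left corner (crop (170,255)).

>>> send_rows --targets "0.02 -0.01 0 0 0 0 100;0.041 -0.021 0 0 0 0 100;0.041 -0.021 0.02 0 0 0 100;0.041 -0.021 0.05 0 0 0 100;0.041 -0.021 0.08 0 0 0 100;0.041 -0.021 0.11 0 0 0 100;0.041 -0.021 0.135 0 0 0 100;0.041 -0.021 0.147 0 0 0 100;0.041 -0.021 0.15 0 0 0 100;0.041 -0.021 0.15 0 0 0 100;0.041 -0.021 0.15 0 0 0 100"

```text
time_s: 30.27
ee_pos: [395.1, 387.3, 34.1]
ee_rot: [180.0, -0.0, 86.1]
force: [-0.2, 0.0, -0.1]
gripper_width: 91.4
gripper_force: 0.0
```

>>> send_rows --targets "0 0 0 0 0 0 40;0 0 0 0 0 0 40;0 0 0 0 0 0 40;0 0 0 0 0 0 40;0 0 0 0 0 0 40;0 0 0 0 0 0 40;0 0 0 0 0 0 40;0 0 -0.005 0 0 0 40;0 0 -0.005 0 0 0 40"

```text
time_s: 31.02
ee_pos: [394.2, 387.7, 39.1]
ee_rot: [180.0, -0.0, 86.2]
force: [-0.4, 0.5, -1.8]
gripper_width: 53.5
gripper_force: 20.0
```

```bash
python3 -c "
from h import *
tcp()
f=eyes.grab_frame('side')
cv2.imwrite('pics/s6.png',cv2.resize(f['image'][90:200,120:285],None,fx=4,fy=4))"
```

```text
t 31.0 tcp loc [-164.51476454  391.06170916] [394.16411115 387.70498271  39.07960374] [ 1.79963304e+02 -2.54871415e-02  8.61820121e+01] F [-0.38464109  0.49037413 -1.77579746] w 53.537579194121534
```

View pics/s6.png

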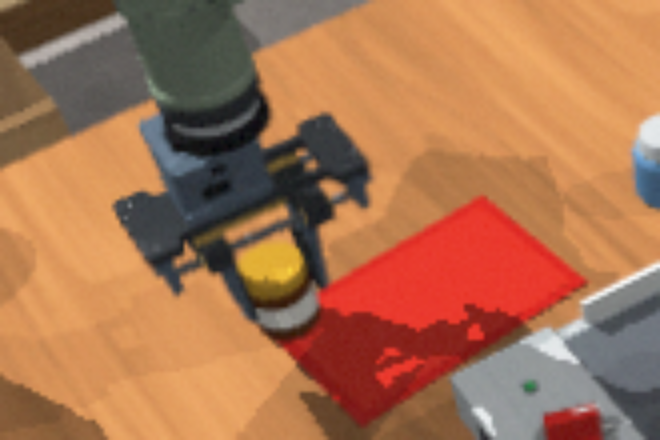

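Jar gripped upright (crop (278,290)). Carrying it to ly = 163.

>>> send_rows --targets "0 0 -0.02 0 0 0 40;0 0 -0.05 0 0 0 40;0 0 -0.09 0 0 0 40;0 0 -0.13 0 0 0 40;-0.01 0.01 -0.15 0 0 0 40;-0.03 0.03 -0.151 0 0 0 40;-0.055 0.055 -0.151 0 0 0 40;-0.08 0.08 -0.151 0 0 0 40;-0.105 0.105 -0.151 0 0 0 40;-0.13 0.13 -0.151 0 0 0 40;-0.15 0.15 -0.151 0 0 0 40;-0.17 0.17 -0.151 0 0 0 40"

```text
time_s: 32.07
ee_pos: [552.9, 204.8, 189.2]
ee_rot: [-180.0, 0.0, 86.1]
force: [-0.3, 0.1, -3.1]
gripper_width: 53.8
gripper_force: 20.0
```

>>> send_rows --targets "-0.015 0.02 0 0 0 0 40;-0.035 0.04 0 0 0 0 40;-0.05 0.055 0 0 0 0 40;-0.055 0.06 0 0 0 0 40;-0.055 0.06 0 0 0 0 40;-0.055 0.06 0 0 0 0 40;-0.055 0.06 0 0 0 0 40"

```text
time_s: 32.65
ee_pos: [607.4, 148.6, 189.4]
ee_rot: [-179.9, -0.0, 86.2]
force: [-0.5, 1.2, -2.7]
gripper_width: 53.8
gripper_force: 20.0
```

```bash
python3 -c "
from h import *
tcp()
f=eyes.grab_frame('side');jars(f)"|grep -v ^w
```

```text
t 32.6 tcp loc [ 64.09245936 166.61944992] [607.39407088 148.6054745  189.42901703] [-1.79927962e+02 -2.42639714e-02  8.62141155e+01] F [-0.53838964  1.18718142 -2.72345728] w 53.750690659224794
y (257.5, 281.0, 23.6) plate [-214.  -134.1] mat [-206.7 -111.2] tub [-207.2 -112.7]
y (356.0, 227.0, 10.8) plate [  70.9 -155.3] mat [  95.6 -133.8] tub [  94.1 -135.2]
y (340.1, 210.5, 10.2) plate [ 71.1 -89.4] mat [ 95.9 -63.9] tub [ 94.3 -65.5]
y (326.5, 196.5, 9.8) plate [ 71.  -29.8] mat [95.8 -0.6] tub [94.3 -2.4]
y (307.5, 174.5, 17.3) plate [76.6 67.3] mat [101.7 102.5] tub [100.1 100.3]
y (338.0, 160.1, 16.4) plate [184.9  60.4] mat [216.6  95.1] tub [214.7  93. ]
```

>>> send_rows --targets "-0.003 0.003 0.02 0 0 0 40;-0.003 0.003 0.05 0 0 0 40;-0.003 0.003 0.08 0 0 0 40;-0.003 0.003 0.1 0 0 0 40;-0.003 0.003 0.104 0 0 0 40;-0.003 0.003 0.104 0 0 0 40;-0.003 0.006 0.104 0 0 0 40;-0.003 0.009 0.104 0 0 0 40;-0.003 0.0115 0.104 0 0 0 40;-0.003 0.0125 0.104 0 0 0 40;-0.003 0.0125 0.104 0 0 0 40;-0.003 0.0125 0.104 0 0 0 40"

```text
time_s: 33.7
ee_pos: [620.4, 143.9, 86.0]
ee_rot: [-180.0, -0.0, 86.2]
force: [-2.7, 0.3, -1.0]
gripper_width: 53.7
gripper_force: 20.0
```

>>> send_rows --targets "0 0.0005 0 0 0 0 40;0 0.001 0 0 0 0 40;0 0.001 0 0 0 0 40;0 0.001 0 0 0 0 40"

```text
time_s: 34.03
ee_pos: [620.5, 143.8, 85.5]
ee_rot: [-179.8, 0.0, 86.2]
force: [-6.3, 0.3, 0.9]
gripper_width: 53.7
gripper_force: 20.0
```

>>> send_rows --targets "0 -0.001 0 0 0 0 40;0 -0.001 0.001 0 0 0 40;0 -0.001 0.002 0 0 0 40;0 -0.001 0.002 0 0 0 40;0 -0.001 0.002 0 0 0 40"

```text
time_s: 34.45
ee_pos: [620.4, 143.7, 83.3]
ee_rot: [-180.0, 0.0, 86.2]
force: [-4.1, -0.2, -0.9]
gripper_width: 54.1
gripper_force: 20.0
```

>>> send_rows --targets "0 -0.001 0.0005 0 0 0 40;0 -0.001 0.001 0 0 0 40;0 -0.001 0.001 0 0 0 40;0 -0.001 0.001 0 0 0 100;0 -0.001 0.001 0 0 0 100;0 -0.001 0.001 0 0 0 100;0 -0.001 0.001 0 0 0 100;0 -0.001 -0.02 0 0 0 100;0 -0.001 -0.06 0 0 0 100;0 -0.001 -0.1 0 0 0 100;0 -0.03 -0.11 0 0 0 100;0 -0.07 -0.11 0 0 0 100"

```text
time_s: 35.45
ee_pos: [555.4, 149.2, 198.0]
ee_rot: [179.3, -0.2, 86.1]
force: [-0.3, 1.0, -0.2]
gripper_width: 91.2
gripper_force: 0.0
```

>>> send_rows --targets "0.03 -0.03 0 0 0 0 100;0.05 -0.06 0 0 0 0 100;0.08 -0.09 0 0 0 0 100;0.1 -0.12 0 0 0 0 100;0.12 -0.15 0 0 0 0 100;0.12 -0.15 0 0 0 0 100;0.12 -0.15 0 0 0 0 100;0.12 -0.15 0 0 0 0 100"

```text
time_s: 36.12
ee_pos: [409.9, 278.3, 194.1]
ee_rot: [179.9, -0.0, 86.2]
force: [0.7, 0.6, -0.0]
gripper_width: 91.1
gripper_force: 0.0
```

```bash
python3 -c "
from h import *
tcp()
for n in('side','top'):
  f=eyes.grab_frame(n);print(n);jars(f)
  cv2.imwrite('pics/'+n+'7.png',f['image'])
a=cv2.imread('pics/side7.png')[120:270,220:400];b=cv2.imread('pics/top7.png')[170:295,215:425]
cv2.imwrite('pics/c7.png',np.vstack([cv2.resize(a,(396,330),interpolation=cv2.INTER_CUBIC),cv2.resize(b,(396,236),interpolation=cv2.INTER_CUBIC)]))
"|grep -v ^w
```

```text
t 36.1 tcp loc [-141.59275695  282.97849391] [409.87262774 278.34026099 194.05711326] [ 1.79905181e+02 -2.70734243e-02  8.62030927e+01] F [ 0.65311559  0.56858592 -0.01496522] w 91.13040055060085
side
y (257.5, 281.0, 23.6) plate [-214.  -134.1] mat [-206.7 -111.2] tub [-207.2 -112.7]
y (356.3, 226.5, 10.3) plate [  72.5 -154.6] mat [  97.4 -133.1] tub [  95.8 -134.4]
y (340.5, 210.1, 9.9) plate [ 72.8 -89. ] mat [ 97.7 -63.5] tub [ 96.1 -65.1]
y (326.4, 196.0, 9.8) plate [ 71.9 -28.2] mat [96.7  1. ] tub [95.2 -0.8]
y (301.0, 168.5, 26.1) plate [75.  97.8] mat [100.  134.8] tub [ 98.5 132.5]
y (338.0, 160.1, 16.4) plate [184.9  60.4] mat [216.6  95.1] tub [214.7  93. ]
top
y (391.6, 205.7, 11.2) plate [  72.3 -152.2] mat [  80.2 -160. ] tub [  79.7 -159.5]
y (361.6, 202.6, 11.7) plate [ 73.3 -84.1] mat [ 81.3 -88.9] tub [ 80.8 -88.6]
y (334.4, 200.4, 11.9) plate [ 72.9 -22.7] mat [ 80.9 -24.7] tub [ 80.4 -24.6]
y (306.0, 197.5, 11.9) plate [73.9 41.4] mat [81.9 42.3] tub [81.4 42.3]
y (279.0, 195.0, 11.7) plate [ 74.2 102.3] mat [ 82.2 106. ] tub [ 81.7 105.8]
y (250.9, 192.4, 11.8) plate [ 74.6 165.8] mat [ 82.6 172.4] tub [ 82.1 172. ]
y (279.5, 129.5, 22.2) plate [226.5 116.2] mat [241.4 120.6] tub [240.5 120.3]
```

View pics/c7.png

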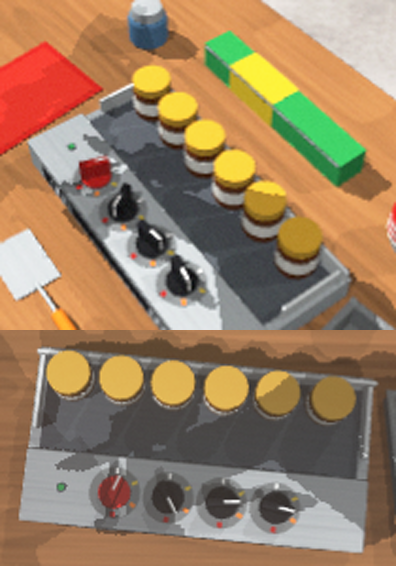

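All six full jars stand upright in one line at the rail (top lids at lx 72–75, ly -152 to 166). Next I'll measure the red knob's pointer.

```bash
cat > k.py <<'E'
from h import *
def knob(n):
    f=eyes.grab_frame(n)
    ax=np.r_[wor([-59,99.3])[0],94]; p=proj(f,[ax])[0]; print(n,"axis px",p)
    x0,y0=int(p[0])-16,int(p[1])-16; s=8
    c=cv2.resize(f["image"][y0:y0+32,x0:x0+32],None,fx=s,fy=s,interpolation=cv2.INTER_CUBIC)
    hs=cv2.cvtColor(c,cv2.COLOR_BGR2HSV)
    red=cv2.inRange(hs,(0,120,60),(10,255,255))|cv2.inRange(hs,(170,120,60),(180,255,255))
    k=max(cv2.findContours(red,cv2.RETR_EXTERNAL,cv2.CHAIN_APPROX_NONE)[0],key=cv2.contourArea)
    r=cv2.minAreaRect(k); 
    print("red rect loc z94",loc(cast(f,(np.array(cv2.boxPoints(r))+.5)/s-.5+[x0,y0],94)))
    cv2.circle(c,tuple(((p-[x0,y0]+.5)*s).astype(int)),3,(255,0,0),-1)
    return f,c,x0,y0
E
python3 - <<'E'
from k import *
o=[]
for n in("top","side"):
    f,c,x0,y0=knob(n); print(x0,y0); o.append(c)
    print("per-angle tip px on zoomed crop:")
    for a in(0,10,20,30): print(a,((proj(f,[np.r_[wor([-59+20*np.cos(np.radians(a+.4)),99.3-20*np.sin(np.radians(a+.4))])[0],94]])[0]-[x0,y0]+.5)*8))
cv2.imwrite("pics/k.png",np.hstack(o))
E
```

```text
top axis px [275.06906347 254.81244796]
red rect loc z94 [[-56.21389682 124.82718195]
 [-34.63888361  94.62590909]
 [-64.95165936  72.79424367]
 [-86.36416076 102.93021918]]
259 238
per-angle tip px on zoomed crop:
0 [139.96849785  67.42864982]
10 [152.15225404  69.67454507]
20 [163.74468268  74.00686424]
30 [174.39575273  80.29576404]
side axis px [262.36913068 192.92352074]
red rect loc z94 [[-74.69443401 111.58730679]
 [-39.68828874  94.02611192]
 [-61.22299199  50.96549116]
 [-95.16057311  68.19420452]]
246 176
per-angle tip px on zoomed crop:
0 [182.90571962 114.01414651]
10 [187.29925934 120.47018724]
20 [190.1240496  127.52332259]
30 [191.28596595 134.96480188]
```

View pics/k.png

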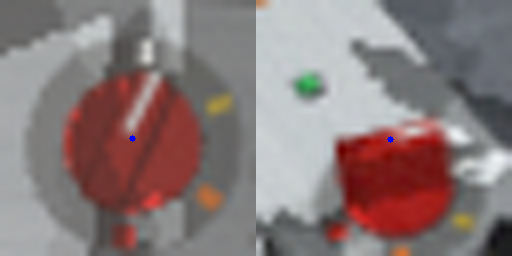

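The pointer runs from crop (127,132) to (158,74), about 21° clockwise of the white mark. Moving above the knob with yaw 155 and the gripper partly open.

>>> send_rows --targets "-0.02 0.01 0 0 0 -7 45;-0.04 0.02 0 0 0 -14 45;-0.06 0.03 0 0 0 -21 45;-0.08 0.04 0 0 0 -28 45;-0.1 0.05 0 0 0 -35 45;-0.12 0.06 0 0 0 -42 45;-0.14 0.07 0 0 0 -49 45;-0.16 0.075 0 0 0 -56 45;-0.183 0.0826 0 0 0 -63 45;-0.183 0.0826 0 0 0 -68.8 45;-0.183 0.0826 0 0 0 -68.8 45;-0.183 0.0826 0 0 0 -68.8 45"

```text
time_s: 37.32
ee_pos: [479.7, 89.5, 193.5]
ee_rot: [180.0, -0.0, 154.7]
force: [-0.2, -0.7, 0.6]
gripper_width: 41.1
gripper_force: 0.0
```

>>> send_rows --targets "0 0 0 0 0 0 40;0 0 0 0 0 0 40;0 0 0 0 0 0 40"

```text
time_s: 37.57
ee_pos: [479.3, 90.6, 193.7]
ee_rot: [180.0, 0.0, 155.0]
force: [-0.2, 0.5, 0.3]
gripper_width: 36.5
gripper_force: 0.0
```

```bash
python3 -c "
from h import *
tcp()"
```

```text
t 37.6 tcp loc [-59.85883341 100.24306966] [479.31626735  90.58976046 193.66171375] [1.79990434e+02 5.96548787e-04 1.54957744e+02] F [-0.1695602   0.53792453  0.28853294] w 36.53113328476627
```

>>> send_rows --targets "0 0 0.03 0 0 0 40;0 0 0.06 0 0 0 40;0 0 0.08 0 0 0 40;0 0 0.095 0 0 0 40;0 0 0.102 0 0 0 40;0 0 0.108 0 0 0 40;0 0 0.114 0 0 0 40;0 0 0.119 0 0 0 40;0 0 0.122 0 0 0 40;0 0 0.122 0 0 0 40;0 0 0.122 0 0 0 40"

```text
time_s: 38.48
ee_pos: [479.6, 90.2, 72.0]
ee_rot: [180.0, 0.0, 155.0]
force: [-0.7, 0.6, 0.0]
gripper_width: 36.4
gripper_force: 0.0
```

Run:
```python
from h import *
tcp()
o=[]
for n in("side","top"):
    f=eyes.grab_frame(n);p=proj(f,[np.r_[wor([-59,80])[0],85]])[0].astype(int)
    o.append(cv2.resize(f["image"][p[1]-35:p[1]+35,p[0]-35:p[0]+35],None,fx=5.5,fy=5.5,interpolation=cv2.INTER_CUBIC))
cv2.imwrite("pics/k2.png",np.hstack(o))
```

```text
t 38.5 tcp loc [-59.51602039  99.8850089 ] [479.6345966   90.20976735  71.96107691] [1.79973043e+02 3.12157403e-02 1.54962061e+02] F [-0.69071813  0.63117154  0.03638737] w 36.37841919046998
```

View pics/k2.png

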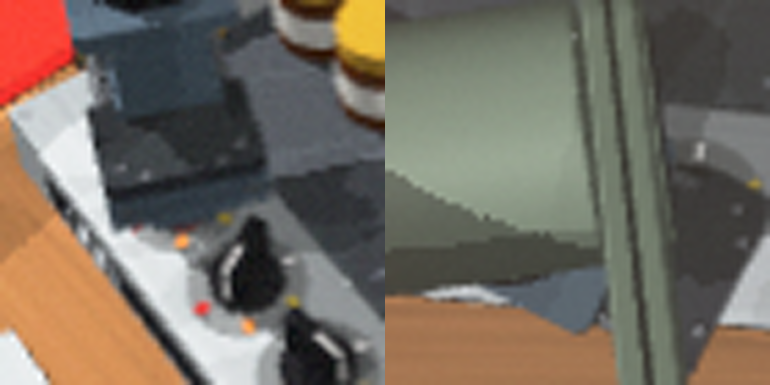

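The gripper straddles the red knob and is clear of the black one. Close on the bar gently.

>>> send_rows --targets "0 0 0 0 0 0 8;0 0 0 0 0 0 8;0 0 0 0 0 0 8;0 0 0 0 0 0 8;0 0 0 0 0 0 8;0 0 0 0 0 0 8;0 0 0 0 0 0 8;0 0 0 0 0 0 8" --grip_force 20

```text
time_s: 39.25
ee_pos: [480.5, 91.8, 71.9]
ee_rot: [179.8, 0.1, 154.9]
force: [2.5, 6.1, -0.8]
gripper_width: 12.1
gripper_force: 20.0
```

>>> send_rows --targets "0 0.001 0 0 0 0 8;0 0.002 0 0 0 0 8;0 0.002 0 0 0 5 8;0 0.002 0 0 0 10 8;0 0.002 0 0 0 15 8;0 0.002 0 0 0 20 8;0 0.002 0 0 0 25 8;0 0.002 0 0 0 30 8;0 0.002 0 0 0 35 8;0 0.002 0 0 0 40 8;0 0.002 0 0 0 40 8;0 0.002 0 0 0 40 8"

```text
time_s: 40.25
ee_pos: [480.7, 92.0, 71.8]
ee_rot: [179.9, 0.0, 115.1]
force: [1.0, 0.7, -0.3]
gripper_width: 12.2
gripper_force: 20.0
```

Forces are low. Continue by 59.3° to yaw 55.8.

>>> send_rows --targets "0 0 0 0 0 5 8;0 0 0 0 0 11 8;0 0 0 0 0 17 8;0 0 0 0 0 23 8;0 0 0 0 0 29 8;0 0 0 0 0 35 8;0 0 0 0 0 41 8;0 0 0 0 0 47 8;0 0 0 0 0 53 8;0 0 0 0 0 58 8;0 0 0 0 0 59.3 8;0 0 0 0 0 59.3 8"

```text
time_s: 41.25
ee_pos: [481.0, 92.0, 71.8]
ee_rot: [179.9, -0.1, 55.8]
force: [2.5, -0.3, -0.4]
gripper_width: 11.9
gripper_force: 20.0
```

>>> send_rows --targets "0 0 0 0 0 0 8;0 0 0 0 0 0 8;0 0 0 0 0 0 8"

```text
time_s: 41.5
ee_pos: [481.0, 92.0, 71.9]
ee_rot: [179.9, -0.1, 55.8]
force: [3.8, 0.8, -0.2]
gripper_width: 11.8
gripper_force: 20.0
```

>>> send_rows --targets "0 0 0 0 0 0 38;0 0 0 0 0 0 38;0 0 0 0 0 0 38;0 0 0 0 0 0 38;0 0 0 0 0 0 38;0 0 -0.02 0 0 0 38;0 0 -0.06 0 0 0 38;0 0 -0.1 0 0 0 38;0.02 -0.01 -0.13 0 0 0 38;0.05 -0.03 -0.13 0 0 0 38;0.08 -0.06 -0.13 0 0 0 38;0.11 -0.09 -0.13 0 0 0 38"

```text
time_s: 42.5
ee_pos: [468.2, 233.2, 202.5]
ee_rot: [180.0, -0.1, 55.6]
force: [0.5, 0.7, -0.8]
gripper_width: 34.5
gripper_force: 0.0
```

>>> send_rows --targets "0.03 -0.02 0 0 0 0 60;0.06 -0.04 0 0 0 0 60;0.09 -0.07 0 0 0 0 60;0.12 -0.1 0 0 0 0 60;0.12 -0.1 0 0 0 0 60;0.12 -0.1 0 0 0 0 60;0.12 -0.1 0 0 0 0 60"

```text
time_s: 43.08
ee_pos: [452.9, 387.0, 201.2]
ee_rot: [180.0, 0.1, 55.7]
force: [0.3, -0.4, 0.1]
gripper_width: 54.4
gripper_force: 0.0
```

Run:
```python
from k import *
f,c,x0,y0=knob("top"); tcp(); jars(f)
for a in(110,120,130): print(a,((proj(f,[np.r_[wor([-59+20*np.cos(np.radians(a+.4)),99.3-20*np.sin(np.radians(a+.4))])[0],94]])[0]-[x0,y0]+.5)*8))
s=eyes.grab_frame("side")["image"]
t=cv2.resize(f["image"][100:310,140:500],(800,467)); z=cv2.resize(s[110:310,160:430],(400,296))
t=t[:300]; 
cv2.imwrite("pics/fin.png",np.vstack([t,np.hstack([cv2.resize(c,(296,296)),z,np.zeros((296,104,3),np.uint8)])]))
```

```text
top axis px [275.06906347 254.81244796]
red rect loc z94 [[-44.94045972 120.55848358]
 [-39.91302129  83.31501693]
 [-76.54863647  78.09847034]
 [-81.53871795 115.16932473]]
t 43.1 tcp loc [-105.49479909  393.67486775] [453.22750354 386.40091288 201.43193363] [1.79988859e+02 7.50355843e-02 5.56439368e+01] F [ 0.31621758  0.09456124 -0.2593088 ] w 54.7988293840309
y (391.8, 205.5, 11.3) plate [  72.8 -152.6] mat [  80.7 -160.5] tub [  80.2 -160. ]
y (362.0, 202.8, 11.3) plate [ 73. -85.] mat [ 80.9 -89.9] tub [ 80.4 -89.6]
y (334.8, 200.2, 11.6) plate [ 73.5 -23.6] mat [ 81.5 -25.6] tub [ 81.  -25.5]
y (306.5, 197.3, 11.4) plate [74.4 40.3] mat [82.5 41.2] tub [82.  41.1]
y (278.9, 194.6, 11.5) plate [ 75.1 102.6] mat [ 83.2 106.3] tub [ 82.7 106.1]
y (250.8, 191.9, 11.5) plate [ 75.7 166.2] mat [ 83.8 172.8] tub [ 83.2 172.3]
y (279.5, 129.5, 22.2) plate [226.5 116.2] mat [241.4 120.6] tub [240.5 120.3]
w (281.0, 313.5, 21.7) plate [-185.2   72.9] mat [-189.    75.3] tub [-188.8   75.1]
w (383.3, 281.0, 23.3) plate [ -96.6 -144.4] mat [ -96.4 -151.9] tub [ -96.4 -151.5]
w (250.0, 257.1, 20.6) plate [-69.6 152.5] mat [-68.1 158.5] tub [-68.2 158.1]
w (558.5, 60.0, 24.5) plate [ 470.1 -545.1] mat [ 496.1 -570.8] tub [ 494.4 -569.2]
w (549.0, 34.5, 21.7) plate [ 536. -522.] mat [ 565.1 -546.7] tub [ 563.3 -545.1]
w (248.5, 4.0, 20.6) plate [537.6 223.7] mat [566.7 232.9] tub [564.9 232.3]
110 [196.8 169.2]
120 [190.4 180. ]
130 [182.3 189.5]
```

View pics/fin.png

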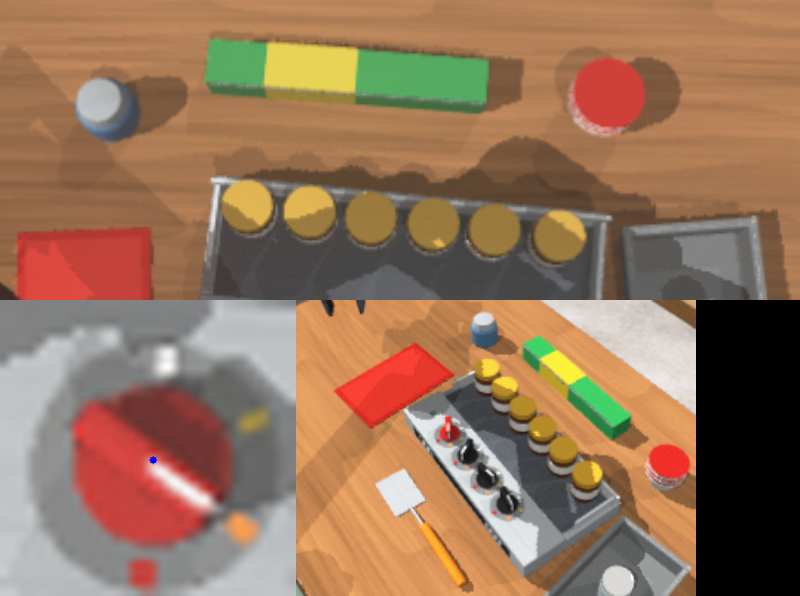

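The pointer lies on the orange mark (crop tip (216,508), about 119–120°). All six jars, the empty in the tub and the other objects are in place, so I'm handing in.

```bash
python3 -c "
from workcell import env
print(env.job_done())"
```

```text
the job is handed in; nothing more can be done
None
```

The job is handed in: the one empty jar stands in the tub, all six full jars stand in one line against the back rail, and the red knob points at about 119–120° on its orange medium mark. The hand-in call returned no verdict.

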